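# Shut the draught shield and tare the balance

## Robot

A 6-joint arm with a two-finger parallel gripper is mounted at the origin on the work surface. World frame = base frame: x ahead of the robot, y to its left, z up, the work surface at z = 0. Lengths are in mm, angles in rad, forces in N, time in s.
With the tool pointing down it reaches from about 350 to 975 mm from the base axis. Payload 7.1 kg.
Tool frame: the origin (TCP) lies at the very end of the fingers, on their centre line; the grasp point (between the pads) lies 19 mm behind it; x points along the fingers, y is the direction in which the jaws open and shut, and the axes are right-handed (so a half turn about x gives the same grasp; the last joint's range is limited). The gripper opens to 88 mm and grips with 3 to 60 N. Pads are 20 mm wide; open, the fingers measure 115 mm over their backs; the gripper's body (75 mm by 178 mm) begins 61 mm behind the grasp point.
Start: joints at [-1.169, 0.423, 1.63, -0, 1.089, -0.019], TCP at [255.322, -570.452, 222.675] pointing down, gripper open.
Joint ranges: [-3, 3], [-0.9, 2.11], [0.09, 2.58], [-1.31, 4.45], [0.11, 2.69], [-2.54, 2.54]. Speed limits (rad/s): [2.39, 2.39, 3.01, 3.14, 3.14, 3.14].

## Interface

Orientations are given as a rotation vector (axis times angle).
In Python, from workcell import ctrl gives the robot as it stands. The module is installed in compiled form; this text tells all that it offers.
- The arm moves only by the tool carry_out, never from a script. Its argument "commands" is a list of rows, each a list of 6 numbers: the shift along the tool's x, y, z in m, then the turn, a rotation vector about the tool's x, y, z in degrees. In form: [[tx, ty, tz, rx, ry, rz], ...]. A call has 1 to 8 rows; each row shifts and turns the pose as measured when the row begins, along the tool's axes as they then stand; what a row does not reach is not made up. A row lasts 1/8 s, in which the tool goes at most 62.5 mm and 10.7 degrees, less where a joint would pass 70% of its speed; a pose out of reach is approached as far as the arm can. A call with a gripper value outside its range is refused whole. "grip" is the closure, from 0 (fully open) to 1 (shut), set as the call begins (left out, the last holds). The fingers move at their own pace and stop on an object; the grip force is fixed at half the most. Time passes only in rows, so rows that do not move let the fingers close. It gives the time, the measured TCP pose, the force and the opening at its end, in the units of the state.
- ctrl.get_obs(): the state, without advancing time (a new reading comes with each control period).
- ctrl.get_image(name): name is "side" or "top" or "wrist"; returns a dict with "pixels" (384x512x3 uint8, blue, green, red), "intrinsics" (3x3 intrinsics, pixels), "rvec" (rotation vector, rad) and "tvec" (3), from world to camera coordinates, as OpenCV has them. Camera axes: x right, y down, z forward; pixel columns grow to the right and rows downward; lengths in mm; the calibration is good to about 2 mm. A picture is of the moment at which its call begins. There is no depth.
- ctrl.close_job(): hands the job in, once; it reports no verdict.
The state is a dict: "t": time; "qpos": joint angles; "qvel": joint speeds; "joint_torque": joint torques, N m; "ee_pos": TCP position; "orientation": TCP orientation; "ft_force": force on the tool from outside, world axes, zero at the start; "moment": the same for the moment, N m; "width": finger opening in mm.
Only numpy, scipy, OpenCV 4.12 (cv2) and the standard library are available. Lean on these libraries where they do the work, as an engineer would, in place of code of your own. Each camera call takes 0.05 s, during which the arm holds its last target. There are 200 camera calls.

## Task

Tare the balance with the empty beaker on its pan: with the fingertips, gently push the sliding glass roof fully shut by its raised bar, then hold them about 20 mm above the round touch-free tare sensor, at the operator's right of the control panel, for two seconds and take the hand well away. Touch nothing of the balance but its sliding roof, keep clear of the oblong print sensor at the left, and leave the beaker and everything else where it stands.

Things in the scene. Friction and masses are not known exactly. Their poses are not given: they have to be found in the camera images.
- balance: White laboratory balance, fixed, 310 mm deep (its x), 210 wide (its y), 194 high. Origin on the bench under its centre; x runs from its front (low control panel, robot's side) to its back, y to the operator's left; turned up to 0.3 rad. The panel with display and keys is the front 125 mm, top 60 mm above the bench; the glass draught shield behind it (x -28 to 150 mm) is 178 mm high.
- housing: The balance's white low housing with control panel, sensors and weighing pan (same origin and axes as the balance). Not to be touched: a touch disturbs the reading.
- shield: Fixed part of the draught shield: clear glass front and sides, aluminium roof rails at y = +-94 mm (top 178 mm above the bench), white rear column and fixed white rear roof (x 65 to 150 mm, top 168 mm). Origin and axes as the balance. Not to be touched.
- roof (a joint): How far the sliding glass roof panel is open, m: 0 fully shut (forward, against its stop), 0.085 fully open, slid back along the balance's +x over the fixed rear roof. Slides with about 1.5 N of friction plus 6 N per m/s and stays where it is left. Starts 0.05 to 0.085 open; under 0.005 is shut. Over 30 N is rough handling.
- roof_bar (a point): Middle of the top of the raised grey bar on the sliding roof panel, by which it is pushed; moves with the roof. The bar is 80 mm long across the balance (its y), 10 mm thick (its x), 18 mm high above the panel. The panel is 174 mm wide and reaches 86 mm behind the bar (+x): free glass for the fingertips. Axes as the balance.
- tare_sensor (a point): Middle of the round dark window (24 mm across, in a 32 mm grey ring) of the touch-free tare sensor, on the level top of the control panel, 62 mm above the bench, at the operator's right (balance x -112, y -78 mm), 84 mm in front of the shield's glass. Looks straight up and notices fingers held within about 25 mm of its axis, some 5 to 40 mm above it.
- print_sensor (a point): Middle of the oblong dark window (25 x 7 mm) of the other touch-free sensor (print), at the operator's left-hand end of the control panel, 62 mm above the bench (balance x = -112 mm, y = +78 mm). It notices a hand lower than about 45 mm above it; keep out of there.
- beaker: Small empty glass beaker, loose, 42 mm across the rim, 58 mm high, standing on the steel pan inside the draught shield (pan top 73 mm above the bench). Origin at the middle of its underside. Stays where it is.
- vial: Small amber glass vial with black cap, loose, 26 mm diameter, 50 mm high, standing close to the right-hand side of the balance. Origin at the middle of its underside. Stays.
- jar: White plastic jar with a white cap, loose, 60 mm diameter, 70 mm high, standing close to the right-hand side of the balance. Origin at the middle of its underside. Stays.
- bottle: Glass reagent bottle with orange cap, loose, 70 mm diameter, 140 mm high, standing to the left of the balance near its back. Origin at the middle of its underside. Stays.
- spatula: Steel laboratory spatula, loose, 200 mm long, 14 mm wide, 7 mm thick, lying on the bench to the left of the balance. Origin at the middle of its underside, x along it. Stays.
- bin: Mint-green open plastic box, loose, 80 x 105 mm, 75 mm high, further to one side of the balance. Origin at the middle of its underside. Stays.
- rack: Blue rack with white microtubes, loose, 80 x 105 mm, 50 mm high with the tubes, further to the other side of the balance. Origin at the middle of its underside. Stays.

How it is judged (in metres and radians):
On the way, in this order (a step that is already met when the one before it is completed fails the run):
1. the glass roof is pushed fully shut (under 5 mm open) (value of joint roof below 0.005 m), for 0.3 s.
2. with the roof shut, the fingertips are held just above the round tare sensor, within about 25 mm of its axis and roughly 5 to 40 mm above it (grasp point 15 to 65 mm above), for 1.5 s (value of joint roof below 0.005 m and horizontal distance between the grasp point and tare_sensor below 0.027 m and z of the grasp point in the frame of tare_sensor between 0.015 and 0.065 m), for 1.5 s.
At the end, for the whole second after the job is handed in: The roof is less than 5 mm open, the hand is taken away (grasp point more than 120 mm from the tare sensor), the beaker stands upright on the pan within 5 mm of where it was and all other loose things lie within 10 mm of where they were (value of joint roof below 0.005 m and distance between the grasp point and tare_sensor above 0.12 m and distance of beaker from where it was at the start of the episode below 0.005 m and angle between beaker's own z axis and vertical below 0.05 rad and distance of each of vial, jar, bottle, spatula, bin, rack from where it was at the start of the episode below 0.01 m); the robot touches nothing.
It fails at once if the control panel, housing or pan is touched (over 0.5 N) or the fixed part of the draught shield (over 1 N) (contact force between any of the arm, the fingers and housing above 0.5 N or contact force between any of the arm, the fingers and shield above 1 N).
It fails at once if the roof is rammed or clenched (over 30 N from the fingers), or any part of the arm other than the fingers touches the balance (contact force between the fingers and balance above 30 N or contact force between the arm and balance above 1 N).
It fails at once if the print sensor is set off: grasp point within 35 mm of its axis and lower than 65 mm above it (horizontal distance between the grasp point and print_sensor below 0.035 m and z of the grasp point in the frame of print_sensor below 0.065 m).
It fails at once if the beaker is shifted by more than 5 mm or touched (distance of beaker from where it was at the start of the episode above 0.005 m or contact force between any of the arm, the fingers and beaker above 0.5 N).
It fails at once if another loose thing is shifted or lifted by more than 10 mm (distance of any of vial, jar, bottle, spatula, bin, rack from where it was at the start of the episode above 0.01 m).
It also fails if it takes over 48 s, if anything falls off the work surface, if the arm or the gripper's body presses on something with over 40 N, if the wrist force passes 120 N, or if a joint passes its speed limit or range.

## Working session

There is one attempt and no reset: what is moved stays moved. The work goes in short steps, Python scripts to look and compute and a tool call to move; the robot and the scene stay as the last step left them, time stands still between calls to the robot, and variables do not carry over. Pictures are saved under pics/ and viewed, about 8 in all and at most 12, crops included, and the job is handed in when it is done.

Besides the shell and the picture viewer there is one more tool, called after ">>>" as a command line: name --pt "numbers of a row" for each row, then --argument value for the rest. carry_out: Moves the arm, as the interface text tells. Its arguments: {"type":"object","properties":{"commands":{"type":"array"},"grip":{"type":"number"}},"required":["commands"]}

```bash
mkdir -p pics
python3 - <<'E'
from workcell import ctrl
import cv2,pickle
o=ctrl.get_obs();print(o)
d={}
for n in("top","side"):
    d[n]=ctrl.get_image(n);cv2.imwrite(f"pics/{n}0.png",d[n]["pixels"]);print(n,d[n]["intrinsics"],d[n]["rvec"],d[n]["tvec"])
pickle.dump(d,open("d0.pkl","wb"))
E
```

```text
{'t': 0.0, 'qpos': array([-1.16902434e+00,  4.23791467e-01,  1.63071046e+00, -2.28322635e-05,
        1.08863178e+00, -1.90114143e-02]), 'qvel': array([-0.00038573,  0.00051356,  0.00065019,  0.00118706, -0.00026452,
        0.00091072]), 'joint_torque': array([-7.38552080e-04, -5.44632554e+01, -2.73671025e+01,  6.42871438e-02,
        2.27328931e-02, -1.37059124e-04]), 'ee_pos': array([ 255.08266992, -569.94417094,  221.92450545]), 'orientation': array([ 1.98954875,  0.42648637, -1.99018559]), 'ft_force': array([-0.07543588, -0.98790633,  1.08044595]), 'moment': array([ 0.04469193, -0.0110765 , -0.00401249]), 'width': 87.59093713108311}
top [[385.5589212    0.         258.46342351]
 [  0.         385.5589212  189.66733242]
 [  0.           0.           1.        ]] [ 1.94751775 -2.26603579  0.23997788] [ 102.97050055  598.85478662 1109.96579782]
side [[411.20995382   0.         256.01519589]
 [  0.         411.20995382 194.65879545]
 [  0.           0.           1.        ]] [ 2.05364283 -0.10235693  0.0894561 ] [-575.80580995  171.44284226 1032.87412912]
```

View pics/top0.png

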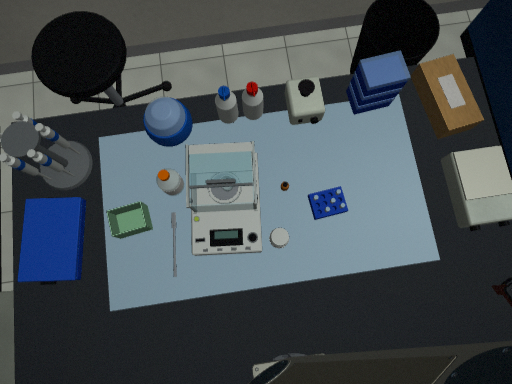

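View pics/side0.png

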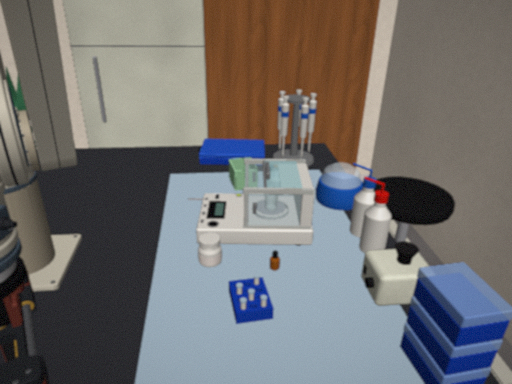

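The top view shows the balance around (225,200), the tare ring near (253,238), the print window near (200,240) and the bar near (222,183). The side view agrees. I'll zoom in on the top view.

```bash
cat > h.py <<'E'
import numpy as np,cv2
from scipy.spatial.transform import Rotation as R
def ray(im,uv,z):
    "pixel to world point on plane z (mm)"
    M=R.from_rotvec(np.ravel(im["rvec"])).as_matrix();t=np.ravel(im["tvec"])
    d=M.T@np.linalg.inv(im["intrinsics"])@[*uv,1];c=-M.T@t
    return c+d*(z-c[2])/d[2]
def proj(im,p):
    return cv2.projectPoints(np.float64(p).reshape(-1,1,3),np.float64(im["rvec"]),np.float64(im["tvec"]),im["intrinsics"],None)[0][:,0]
E
python3 - <<'E'
import pickle,cv2
from h import *
d=pickle.load(open("d0.pkl","rb"));im=d["top"]
c=im["pixels"][130:265,170:300];cv2.imwrite("pics/c1.png",cv2.resize(c,None,fx=4.4,fy=4.4,interpolation=cv2.INTER_CUBIC)) 
g=cv2.cvtColor(im["pixels"],cv2.COLOR_BGR2GRAY)
for n,(x0,y0,x1,y1) in dict(tare=(245,230,261,246),prt=(193,234,208,246)).items():
    s=g[y0:y1,x0:x1]; m=(s<90)
    ys,xs=np.nonzero(m);uv=(xs.mean()+x0,ys.mean()+y0);print(n,uv,m.sum(),ray(im,uv,62))
E
```

```text
tare (np.float64(252.20833333333334), np.float64(237.22222222222223)) 72 [467.78343703  51.78578403  62.        ]
prt (np.float64(200.06896551724137), np.float64(239.75862068965517)) 29 [483.64194601 206.1597049   62.        ]
```

View pics/c1.png

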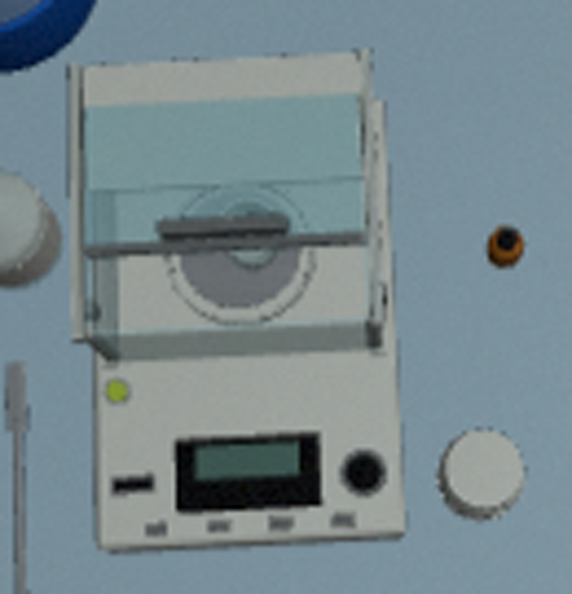

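The crop shows the bar's top at crop (158–290, 215–230), i.e. full-image centre about (221,181). The roof is about two-thirds open, and the tare window at crop (363,472) confirms the mask result.

```bash
cat >> h.py <<'E'
T=np.array([467.8,51.8,62]);P=np.array([483.6,206.2,62])
yb=(P-T)/np.linalg.norm(P-T);xb=np.array([yb[1],-yb[0],0]);O=(T+P)/2+112*xb;O[2]=0
def bal(p): return np.array([(p-O)@xb,(p-O)@yb,p[2]])
def wor(b): return O+b[0]*xb+b[1]*yb+np.array([0,0,b[2]])
E
python3 - <<'E'
import pickle
from h import *
d=pickle.load(open("d0.pkl","rb"));im=d["top"]
print("yaw",np.arctan2(xb[1],xb[0]),"O",O)
k=lambda x,y:(x/4.4-.39+170,y/4.4-.39+130)
for n,x,y,z in [("bar top back L",158,219,194),("bar top back R",289,212,194),("bar top front L",158,232,194),("bar top front R",289,228,194),("panel front L",86,252,176),("panel front R",366,238,176),("panel rear L",84,106,176),("panel rear R",360,94,176),("shield front R",382,345,178)]:
    print(n,bal(ray(im,k(x,y),z)).round(1))
from workcell import ctrl
print(R.from_rotvec(ctrl.get_obs()["orientation"]).as_matrix().round(3))
print("O proj",proj(d["top"],wor([-28,0,178])),proj(d["side"],wor([-28,-100,178])),proj(d["side"],T))
E
```

```text
yaw -0.10197663659671986 O [587.11814737 117.59840202   0.        ]
bar top back L [ 38.6  40.1 194. ]
bar top back R [ 39.1 -41.  194. ]
bar top front L [ 30.3  40.3 194. ]
bar top front R [ 28.9 -40.7 194. ]
panel front L [ 24.1  88.1 176. ]
panel front R [ 24.4 -87.7 176. ]
panel rear L [119.9  88.4 176. ]
panel rear R [119.1 -88.2 176. ]
shield front R [-44.4 -94.6 178. ]
[[-0.001  0.408 -0.913]
 [ 0.001 -0.913 -0.408]
 [-1.    -0.001 -0.   ]]
O proj [[221.50402373 203.77911304]] [[244.38581397 188.76831148]] [[212.81699627 223.22113223]]
```

>>> carry_out --pt "-0.03 0 0 10 0 0" --pt "-0.03 0 0 10 0 0" --pt "-0.02 0 0 10 0 0" --pt "0 0 0 0 0 0" --grip 1

```text
t: 0.6
ee_pos: [254.6, -568.8, 301.5]
orientation: [-2.155, 0.12, 2.162]
ft_force: [0.4, -0.5, -0.3]
width: 51.1
```

```bash
cat >> h.py <<'E'
def delta(b):
    "tool-frame shift (mm) and turn (deg) to balance-frame target b; also print state"
    from workcell import ctrl
    o=ctrl.get_obs();M=R.from_rotvec(o["orientation"])
    G=R.from_matrix(np.c_[[0,0,-1],-yb,-xb])
    print("t",round(o["t"],2),"bal",bal(o["ee_pos"]).round(1),"F",o["ft_force"].round(1),"w",o["width"].round(1),
     "shift",M.inv().apply(wor(b)-o["ee_pos"]).round(1),"turn",np.degrees((M.inv()*G).as_rotvec()).round(2))
E
python3 -c "
from h import *
delta([66,0,290])"
```

```text
Traceback (most recent call last):
  File "h.py", line 19, in delta
    print("t",round(o["t"],2),"bal",bal(o["ee_pos"]).round(1),"F",o["ft_force"].round(1),"w",o["width"].round(1),
                                                                                             ^^^^^^^^^^^^^^^^
AttributeError: 'float' object has no attribute 'round'
```

```bash
sed -i 's/o\["width"\].round(1)/o["width"]/' h.py; python3 -c "
from h import *
delta([66,0,290])"
```

```text
t 0.6 bal [-260.9 -716.7  301.5] F [ 0.4 -0.5 -0.3] w 51.08037705654951 shift [  14.6 -721.5 -316.2] turn [-0.86  0.19  0.33]
```

>>> carry_out --pt "0 -0.045 -0.02 -0.8 0 0" --pt "0 -0.045 -0.02 0 0 0" --pt "0 -0.045 -0.02 0 0 0" --pt "0 -0.045 -0.02 0 0 0" --pt "0 -0.045 -0.02 0 0 0" --pt "0 -0.045 -0.02 0 0 0" --pt "0 -0.045 -0.02 0 0 0" --pt "0 -0.045 -0.02 0 0 0"

```text
t: 1.6
ee_pos: [446.8, -213.8, 292.8]
orientation: [-2.162, 0.064, 2.19]
ft_force: [-1.1, -1.0, 0.3]
width: 0.1
```

>>> carry_out --pt "0 -0.045 -0.02 0 0 0" --pt "0 -0.045 -0.02 0 0 0" --pt "0 -0.045 -0.02 0 0 0" --pt "0 -0.045 -0.02 0 0 0" --pt "0 -0.045 -0.02 0 0 0" --pt "0 -0.045 -0.02 0 0 0" --pt "0 -0.02 -0.01 0 0 0" --pt "0 0 0 0 0 0"

```text
t: 2.6
ee_pos: [593.6, 80.4, 283.9]
orientation: [-2.164, 0.025, 2.225]
ft_force: [-1.4, -0.9, -0.4]
width: 0.5
```

```bash
python3 -c "
from h import *
delta([66,0,290])"
```

```text
t 2.6 bal [ 10.2 -36.3 283.9] F [-1.4 -0.9 -0.4] w 0.46235927532034093 shift [ -7.3 -32.8 -57.8] turn [3.67 1.62 0.81]
```

>>> carry_out --pt "0.0 -0.017 -0.03 2 0.8 0.4" --pt "0.0 -0.016 -0.028 1.7 0.8 0.4" --pt "0 0 0 0 0 0"

```text
t: 2.98
ee_pos: [652.1, 105.6, 281.2]
orientation: [-2.165, 0.115, 2.174]
ft_force: [-0.8, -0.1, -0.2]
width: 0.2
```

```bash
python3 -c "
from h import *
delta([66,0,230])
from workcell import ctrl
im=ctrl.get_image('wrist');cv2.imwrite('pics/w1.png',im['pixels'])
for b in ([39,40,194],[39,-40,194],[29,0,194],[-28,-94,178],[66,0,176]): print(b,proj(im,wor(b)).round())
"
```

```text
t 2.98 bal [ 65.8  -5.3 281.2] F [-0.8 -0.1 -0.2] w 0.1976649212435044 shift [51.2 -5.4 -0.3] turn [-0.08  0.21 -0.17]
[39, 40, 194] [[207. 223.]]
[39, -40, 194] [[288. 223.]]
[29, 0, 194] [[248. 233.]]
[-28, -94, 178] [[333. 275.]]
[66, 0, 176] [[248. 192.]]
```

View pics/w1.png

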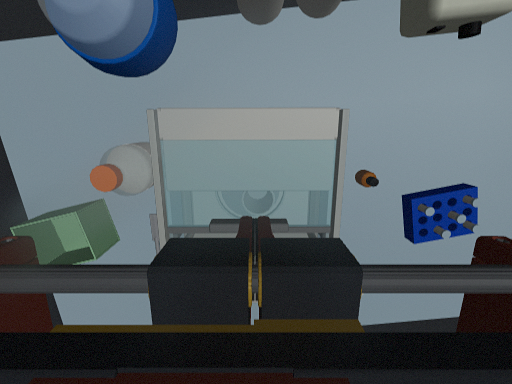

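The wrist view shows the bar at columns 210–288, rows 219–231, where predicted to within about 3 px. The fingers are behind it over free glass, so I'll lower them.

>>> carry_out --pt "0.03 -0.003 0 0 0 0" --pt "0.03 -0.002 0 0 0 0" --pt "0.02 0 0 0 0 0" --pt "0.01 0 0 0 0 0" --pt "0 0 0 0 0 0"

```text
t: 3.65
ee_pos: [645.7, 102.3, 190.0]
orientation: [-2.161, 0.118, 2.179]
ft_force: [-0.4, -0.5, 0.4]
width: 0.7
```

```bash
python3 -c "
from h import *
delta([52,0,186])
"
```

```text
t 3.65 bal [ 59.8  -9.2 190. ] F [-0.4 -0.5  0.4] w 0.7292150275073361 shift [ 4.  -9.2  7.8] turn [-0.14  0.46 -0.28]
```

>>> carry_out --pt "0.003 -0.003 0 0 0 0" --pt "0.002 -0.003 0 0 0 0" --pt "0 0 0.002 0 0 0" --pt "0 0 0.002 0 0 0" --pt "0 0 0.002 0 0 0" --pt "0 0 0.002 0 0 0"

```text
t: 4.4
ee_pos: [639.0, 109.5, 187.7]
orientation: [-2.165, 0.117, 2.174]
ft_force: [-0.3, 0.0, 0.1]
width: 0.3
```

```bash
python3 -c "
from h import *
delta([52,0,186])
"
```

```text
t 4.4 bal [ 52.5  -2.8 187.7] F [-0.3  0.   0.1] w 0.28058217912896644 shift [ 1.6 -2.8  0.5] turn [-0.11  0.23 -0.23]
```

>>> carry_out --pt "0.003 0 0 0 0 0" --pt "0 0 0.003 0 0 0" --pt "0 0 0.003 0 0 0" --pt "0 0 0.003 0 0 0" --pt "0 0 0.003 0 0 0" --pt "0 0 0.003 0 0 0"

```text
t: 5.15
ee_pos: [624.0, 111.0, 184.5]
orientation: [-2.167, 0.117, 2.172]
ft_force: [1.8, 0.5, -1.1]
width: 0.5
```

```bash
python3 -c "
from h import *
delta([-10,0,186])
"
```

```text
t 5.15 bal [ 37.4  -2.8 184.5] F [ 1.8  0.5 -1.1] w 0.5336107261313371 shift [-1.4 -2.7 47.4] turn [-0.11  0.11 -0.22]
```

>>> carry_out --pt "0 0 0.004 0 0 0" --pt "0 0 0.004 0 0 0" --pt "0 0 0.004 0 0 0" --pt "0 0 0.004 0 0 0" --pt "0 0 0.004 0 0 0" --pt "0 0 0.004 0 0 0" --pt "0 0 0.003 0 0 0"

```text
t: 6.02
ee_pos: [595.1, 114.0, 184.6]
orientation: [-2.168, 0.117, 2.172]
ft_force: [1.4, 0.7, -1.4]
width: 0.5
```

```bash
python3 -c "
from h import *
delta([-10,0,186])
"
```

```text
t 6.03 bal [  8.3  -2.8 184.6] F [ 1.4  0.7 -1.4] w 0.5455079805800299 shift [-1.4 -2.7 18.3] turn [-0.11  0.11 -0.22]
```

>>> carry_out --pt "0 0 0.002 0 0 0" --pt "0 0 0.002 0 0 0" --pt "0 0 0.002 0 0 0" --pt "0 0 0.002 0 0 0"

```text
t: 6.52
ee_pos: [586.6, 114.8, 184.6]
orientation: [-2.168, 0.117, 2.172]
ft_force: [2.9, -0.6, -2.3]
width: 0.7
```

>>> carry_out --pt "0 0 0.001 0 0 0" --pt "0 0 0.001 0 0 0"

```text
t: 6.78
ee_pos: [586.2, 114.9, 184.8]
orientation: [-2.172, 0.117, 2.168]
ft_force: [6.1, -1.5, -5.8]
width: 0.5
```

```bash
python3 -c "
from h import *
delta([-10,0,186])
from workcell import ctrl
im=ctrl.get_image('top');cv2.imwrite('pics/t2.png',cv2.resize(im['pixels'][130:265,170:300],None,fx=4.4,fy=4.4,interpolation=cv2.INTER_CUBIC))
"
```

```text
t 6.78 bal [ -0.7  -2.8 184.8] F [ 6.1 -1.5 -5.8] w 0.49129438514871826 shift [-1.3 -2.8  9.3] turn [-0.09 -0.11 -0.21]
```

View pics/t2.png

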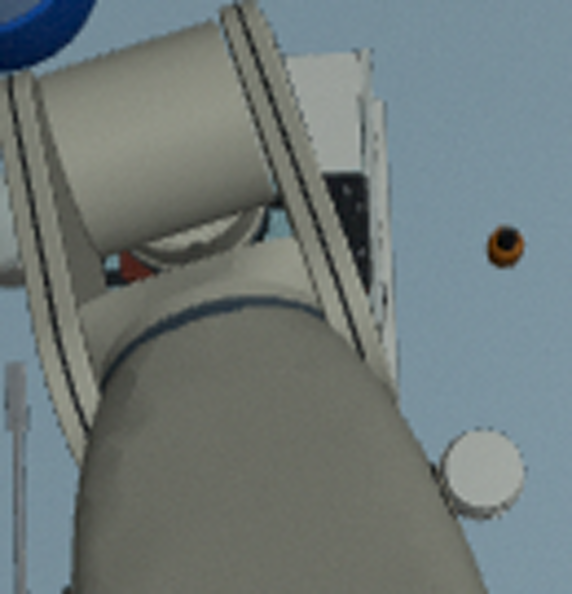

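The arm hides the roof in this view. The force rose from 1.5 to 6 N and the motion stopped at about 50 mm of travel, which looks like the stop. One more gentle push will confirm it.

>>> carry_out --pt "0 0 0.0015 0 0 0" --pt "0 0 0.0015 0 0 0" --pt "0 0 0.0015 0 0 0"

```text
t: 7.2
ee_pos: [586.2, 114.9, 184.9]
orientation: [-2.183, 0.116, 2.157]
ft_force: [6.9, -0.7, -5.1]
width: 0.5
```

```bash
python3 -c "
from h import *
delta([20,0,186])
"
```

```text
t 7.2 bal [ -0.6  -2.8 184.9] F [ 6.9 -0.7 -5.1] w 0.4669827180309477 shift [ -0.9  -2.8 -20.6] turn [-0.08 -0.68 -0.17]
```

It's firmly at the stop. I'll back off, rise and check the roof.

>>> carry_out --pt "0 0 -0.007 0 -0.6 0" --pt "0 0 -0.008 0 0 0" --pt "-0.03 0 0 0 0 0" --pt "-0.03 0 0 0 0 0" --pt "-0.03 0 0 0 0 0" --pt "-0.01 0 0 0 0 0" --pt "0 0 0 0 0 0"

```text
t: 8.07
ee_pos: [601.3, 113.5, 286.2]
orientation: [-2.162, 0.117, 2.177]
ft_force: [0.5, 0.6, 0.3]
width: 0.4
```

```bash
python3 -c "
from h import *
delta([-112,-78,284])
from workcell import ctrl
im=ctrl.get_image('wrist');cv2.imwrite('pics/w2.png',im['pixels'])
for b in ([-11,40,194],[-11,-40,194],[-28,-94,178],[-28,94,178],[70,0,176]): print(b,proj(im,wor(b)).round())
"
```

```text
t 8.07 bal [ 14.5  -2.6 286.2] F [0.5 0.6 0.3] w 0.42797629571539686 shift [  3.3  75.7 126.4] turn [-0.12  0.39 -0.21]
[-11, 40, 194] [[211. 220.]]
[-11, -40, 194] [[290. 220.]]
[-28, -94, 178] [[337. 229.]]
[-28, 94, 178] [[164. 230.]]
[70, 0, 176] [[250. 137.]]
```

View pics/w2.png

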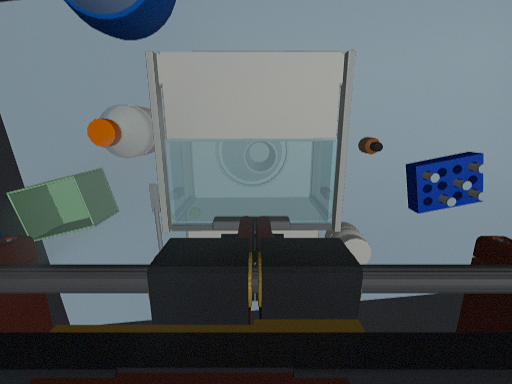

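The roof now spans from the rear roof's edge (row 138) to the front, with the bar at row 220 over the front glass, so it's shut. On to the tare sensor.

>>> carry_out --pt "0 0.02 0.035 0 0.2 0" --pt "0 0.02 0.035 0 0 0" --pt "0 0.02 0.035 0 0 0" --pt "0 0.015 0.02 0 0 0" --pt "0 0 0 0 0 0"

```text
t: 8.75
ee_pos: [461.6, 50.1, 279.3]
orientation: [-2.153, 0.119, 2.189]
ft_force: [0.5, -0.3, 0.2]
width: 0.3
```

```bash
python3 -c "
from h import *
delta([-112,-78,200])
from workcell import ctrl
im=ctrl.get_image('wrist');print(proj(im,[T,P]))
"
```

```text
t 8.75 bal [-118.   -79.9  279.3] F [ 0.5 -0.3  0.2] w 0.26559574554821574 shift [79.2 -2.4 -7.3] turn [-0.1   0.92 -0.36]
[[251.11419874 167.63729658]
 [142.39120216 167.86585177]]
```

>>> carry_out --pt "0.03 -0.001 -0.003 0 0.5 -0.3" --pt "0.03 -0.001 -0.003 0 0.4 0" --pt "0 0 -0.002 0 0 0" --pt "0 0 0 0 0 0"

```text
t: 9.3
ee_pos: [474.6, 53.2, 217.8]
orientation: [-2.171, 0.112, 2.166]
ft_force: [-0.6, 0.7, -0.1]
width: 0.6
```

```bash
python3 -c "
from h import *
delta([-112,-78,82])
from workcell import ctrl
im=ctrl.get_image('wrist');cv2.imwrite('pics/w3.png',im['pixels']);print(proj(im,[T,P]))
M=R.from_rotvec(np.ravel(im['rvec']));print('cam bal',bal(-M.inv().apply(np.ravel(im['tvec']))))
"
```

```text
t 9.3 bal [-105.4  -75.6  217.8] F [-0.6  0.7 -0.1] w 0.6107140725988035 shift [135.7   2.5   6.9] turn [-0.05 -0.12  0.01]
[[255.23608315 188.46781991]
 [128.27643822 188.49414074]]
cam bal [-39.3956758  -76.64914071 379.05972985]
```

View pics/w3.png

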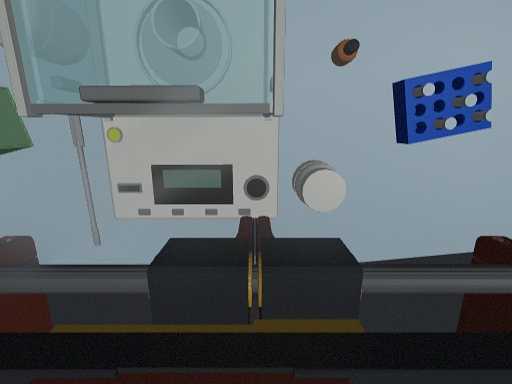

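The tare window is at (256,188) in the picture and was projected at (255,188), so the estimate holds. Descending.

>>> carry_out --pt "0.03 0.001 0.005 0 0 0" --pt "0.03 0.001 0.003 0 0 0" --pt "0.03 0 0 0 0 0" --pt "0.01 0 0 0 0 0" --pt "0 0 0 0 0 0"

```text
t: 9.98
ee_pos: [472.6, 52.9, 121.0]
orientation: [-2.183, 0.109, 2.153]
ft_force: [0.3, -0.0, -0.2]
width: 0.9
```

```bash
python3 -c "
from h import *
delta([-114,-78,84])
"
```

```text
t 9.97 bal [-107.4  -76.1  121. ] F [ 0.3 -0.  -0.2] w 0.8928355672198556 shift [36.9  2.   7.1] turn [-0.03 -0.77  0.14]
```

>>> carry_out --pt "0.016 0.001 0.004 0 -0.7 0" --pt "0.013 0.001 0.003 0 0 0" --pt "0.006 0 0 0 0 0" --pt "0 0 0 0 0 0"

```text
t: 10.48
ee_pos: [466.9, 51.7, 85.7]
orientation: [-2.172, 0.108, 2.163]
ft_force: [0.1, 0.0, -0.5]
width: 0.8
```

```bash
python3 -c "
from h import *
delta([-114,-78,84])
"
```

```text
t 10.47 bal [-112.9  -77.8   85.7] F [ 0.1  0.  -0.5] w 0.7657563454893026 shift [1.7 0.2 1.1] turn [-0.03 -0.23  0.18]
```

>>> carry_out --pt "0 0 0 0 0 0" --pt "0 0 0 0 0 0" --pt "0 0 0 0 0 0" --pt "0 0 0 0 0 0" --pt "0 0 0 0 0 0" --pt "0 0 0 0 0 0" --pt "0 0 0 0 0 0" --pt "0 0 0 0 0 0"

```text
t: 11.48
ee_pos: [467.7, 51.8, 86.6]
orientation: [-2.174, 0.108, 2.161]
ft_force: [-0.5, 0.1, 0.1]
width: 0.5
```

>>> carry_out --pt "0 0 0 0 0 0" --pt "0 0 0 0 0 0" --pt "0 0 0 0 0 0" --pt "0 0 0 0 0 0" --pt "0 0 0 0 0 0" --pt "0 0 0 0 0 0" --pt "0 0 0 0 0 0" --pt "0 0 0 0 0 0"

```text
t: 12.48
ee_pos: [467.7, 51.8, 86.5]
orientation: [-2.174, 0.108, 2.161]
ft_force: [0.4, -0.3, 0.2]
width: 0.3
```

>>> carry_out --pt "0 0 0 0 0 0" --pt "0 0 0 0 0 0"

```text
t: 12.72
ee_pos: [467.7, 51.8, 86.5]
orientation: [-2.174, 0.108, 2.161]
ft_force: [-0.5, 0.3, -0.1]
width: -0.0
```

Held for more than 2 s. Now straight up, then away to the right.

>>> carry_out --pt "-0.04 0 0 0 0 0" --pt "-0.05 0 0 0 0 0" --pt "-0.05 0 0 0 0 0" --pt "-0.05 0 0 0 0 0" --pt "-0.03 0 0 0 0 0" --pt "0 0.04 0 0 0 0" --pt "0 0.05 0 0 0 0" --pt "0 0.05 0 0 0 0"

```text
t: 13.72
ee_pos: [452.1, -89.1, 314.2]
orientation: [-2.179, 0.101, 2.163]
ft_force: [0.6, 0.4, -0.4]
width: 0.5
```

>>> carry_out --pt "0 0.05 0 0 0 0" --pt "0 0.05 0 0 0 0" --pt "0 0.05 0 0 0 0" --pt "0 0.03 0 0 0 0" --pt "0 0 0 0 0 0" --pt "0 0 0 0 0 0"

```text
t: 14.48
ee_pos: [432.3, -275.8, 313.5]
orientation: [-2.177, 0.106, 2.16]
ft_force: [-0.1, 0.4, 0.4]
width: 0.5
```

```bash
python3 -c "
from h import *
delta([-112,-78,84])
from workcell import ctrl
im=ctrl.get_image('top');cv2.imwrite('pics/t3.png',im['pixels'])
"
```

```text
t 14.47 bal [-114.  -407.1  313.5] F [-0.1  0.4  0.4] w 0.5277717815328916 shift [ 230.7 -328.3   -0.7] turn [ 0.09 -0.45  0.2 ]
```

View pics/t3.png

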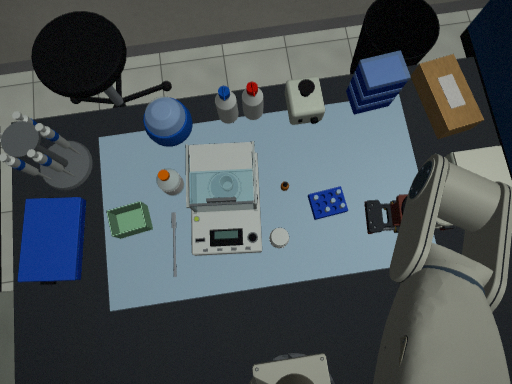

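The picture shows the roof shut, with the bar at (221,200). The vial, jar, rack, bottle, spatula and bin are at their earlier pixels, and the arm is well away.

```bash
python3 -c "
from workcell import ctrl
print(ctrl.close_job())"
```

```text
the job is handed in; nothing more can be done
None
```

The job is done and handed in at about 14.5 s of the 48 s allowed; handing in gave no verdict.

- **Roof:** I pushed it about 50 mm by its bar with the closed fingertips, at roughly 1.5–3 N. It then stopped, and a second gentle push moved it no further at about 7 N sideways (about 9 N in all). The wrist and top pictures taken afterwards show it shut.
- **Tare:** The fingertips stayed within about 2 mm of the sensor axis by my estimate, about 24 mm above it (the task asked for about 20 mm), for a little over 2 s. That puts the grasp point about 43 mm above.
- **Hand away:** The arm then went straight up and off to the right, ending about 400 mm from the sensor.
- **Final checks:** By eye, all the loose things, the beaker included, are where they stood in the first top view. The wrist force read close to zero at each reading apart from the push.

No check failed. Two disagreed slightly: the bar appeared about 3 px off its predicted place in the first close view, and the free moves drifted a few mm, which I corrected before each approach.

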